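# Click the packing tally up to full

### The job

The batch is packed: bring the packing tally up to full. With a fingertip, lightly flick the lobes of the wheel with the yellow hub clockwise (seen from above), click by click, until its red lobe rests at the yellow pointer, without running past it. Do not pinch a lobe, and leave the blue wheel and the other things on the bench as they are.

Things in the scene. Friction and masses are not known exactly. Their poses are not given: they have to be found in the camera images.
- tally_unit: Base of the yellow tally, the one to advance: dark steel disc 170 mm across, 14 mm thick, fixed to the bench; origin at the centre of its underside, on the wheel's vertical axis. The yellow pointer lies along its own -x.
- tally_pointer (a point): top of the yellow pointer, a block 18 x 14 mm on the base, 77 mm from the axis, 28 mm above the bench
- tally_axis (a point): the yellow tally's wheel, point on its axis 41 mm above the bench. Grey disc 72 mm across, 29 to 51 mm above the bench, yellow hub cap up to 57 mm; six straight radial lobes 60 degrees apart, one red, five white, each 10 mm thick, 31 to 51 mm above the bench, reaching 72 mm out. Between lobes, beyond 38 mm from the axis, it is open down to 28 mm above the bench.
- tally_wheel (a joint): wheel's turn, rad, growing clockwise seen from above; 0: red lobe at the yellow pointer. A spring roller clicks it into a notch every 1.047 rad (60 degrees): about 1 to 3 N at a lobe tip takes it over the crest half-way, from where it snaps on into the next notch without running further. Starts in a notch one to three clicks short (about -1.05, -2.09 or -3.14).
- tally_lobe0 (a point): red lobe of the yellow tally: point 60 mm from the axis, at half its height (41 mm above the bench)
- tally_lobe1 (a point): white lobe of the yellow tally, the 1st after the red one going anticlockwise seen from above: point 60 mm from the axis, at half its height
- tally_lobe2 (a point): white lobe of the yellow tally, the 2nd after the red one going anticlockwise seen from above: point 60 mm from the axis, at half its height
- tally_lobe3 (a point): white lobe of the yellow tally, the 3rd after the red one going anticlockwise seen from above: point 60 mm from the axis, at half its height
- tally_lobe4 (a point): white lobe of the yellow tally, the 4th after the red one going anticlockwise seen from above: point 60 mm from the axis, at half its height
- tally_lobe5 (a point): white lobe of the yellow tally, the 5th after the red one going anticlockwise seen from above: point 60 mm from the axis, at half its height
- spare_unit: The blue tally, to be left alone. Same make and sizes as the yellow tally, but blue pointer and blue hub cap; its red lobe already stands at its pointer.
- spare_wheel (a joint): turn of the blue tally's wheel, rad, growing clockwise from above, 0 at the start (red lobe at blue pointer)
- driver: bystander: screwdriver, 170 mm long, lying beyond the units
- tape: bystander: tape measure, yellow and black, about 65 x 60 x 28 mm
- block: bystander: offcut of pale wood, 90 x 45 x 32 mm
- bolt: bystander: steel bolt standing on its head between the two tally units, 22 mm wide, 30 mm tall
- tin: bystander: small green tin, 40 mm wide, 65 mm tall, standing between the units
- jar: bystander: glass jar, 60 mm wide, 70 mm tall
- cup: bystander: blue cup without handle, 72 mm wide, 75 mm tall
There are look-alikes about, which are no part of the job. What is shaped like the tally_unit but pink or purple is not meant.

How it is judged:
On the way:
1. the red lobe has clicked in at the yellow pointer (value of joint tally_wheel between -0.15 and 0.15 rad and velocity of joint tally_wheel below 0.3 rad/s), for 0.2 s.
At the end, for the whole second after the job is handed in: the yellow tally's wheel rests in the notch with its red lobe at the yellow pointer (within 0.15 rad), the blue wheel is where it was (within 0.15 rad) and no bystander has moved more than 25 mm (value of joint tally_wheel between -0.15 and 0.15 rad and velocity of joint tally_wheel between -0.1 and 0.1 rad/s and value of joint spare_wheel between -0.15 and 0.15 rad and distance of each of driver, tape, block, bolt, tin, jar, cup from where it was at the start of the episode below 0.025 m); the robot touches nothing.
It fails at once if the wheel ran more than half a click past the pointer, or was turned on the wrong way round (value of joint tally_wheel above 0.55 rad or value of joint tally_wheel below -4 rad).
It fails at once if the blue wheel was turned (value of joint spare_wheel above 0.45 rad or value of joint spare_wheel below -0.45 rad).
It fails at once if a tally was pushed hard (over 20 N) (contact force between any of the arm, the fingers and tally_unit above 20 N or contact force between the fingers and spare_unit above 20 N).
It fails at once if a lobe was pinched between the fingers (contact force between the fingers and tally_unit above 1.5 N and ((horizontal distance between the grasp point and tally_lobe0 below 0.01 m and height (world z) of the grasp point below 0.066 m) or (horizontal distance between the grasp point and tally_lobe1 below 0.01 m and height (world z) of the grasp point below 0.066 m) or (horizontal distance between the grasp point and tally_lobe2 below 0.01 m and height (world z) of the grasp point below 0.066 m) or (horizontal distance between the grasp point and tally_lobe3 below 0.01 m and height (world z) of the grasp point below 0.066 m) or (horizontal distance between the grasp point and tally_lobe4 below 0.01 m and height (world z) of the grasp point below 0.066 m) or (horizontal distance between the grasp point and tally_lobe5 below 0.01 m and height (world z) of the grasp point below 0.066 m))).
It fails at once if a bystander was moved or lifted (more than 25 mm) (not (distance of each of driver, tape, block, bolt, tin, jar, cup from where it was at the start of the episode below 0.025 m)).
It also fails if it takes over 64 s, if anything falls off the work surface, if the arm or the gripper's body presses on something with over 40 N, if the wrist force passes 120 N, or if a joint passes its speed limit or range.

### The arm

A 6-joint arm with a two-finger parallel gripper is mounted at the origin on the work surface. World frame = base frame: x ahead of the robot, y to its left, z up, the work surface at z = 0. Lengths are in m, angles in rad, forces in N, time in s.
With the tool pointing down it reaches from about 0.35 to 0.775 m from the base axis. Payload 5.5 kg.
Tool frame: the origin (TCP) lies at the very end of the fingers, on their centre line; the grasp point (between the pads) lies 19 mm behind it (grip_point_offset is the distance from the TCP to the grasp point, in m); z points along the fingers, y is the direction in which the jaws open and shut (so a half turn about z gives the same grasp; the last joint's range is limited). The gripper opens to 85 mm and grips with 20 to 120 N. Pads are 22 mm wide; open, the fingers measure 114 mm over their backs; the gripper's body (76 mm by 85 mm) begins 54 mm behind the grasp point. The pads swing forward as they close: fully open they stand 13 mm farther back than shut.
Start: joints at [1.184, 0.313, 0.046, 1.304, 0, 1.431], TCP at [0.14, 0.558, 0.231] pointing down, gripper open.
Joint ranges: [-2.76, 2.76], [-0.86, 1.69], [-1.03, 1.26], [-2.2, 2.34], [-1.47, 1.5], [-3.14, 3.14]. Speed limits (rad/s): [2.57, 2.57, 3.14, 3.14, 3.14, 3.14].

### API

Orientations are given as a unit quaternion [w, x, y, z].
In Python, from workcell import * gives the robot as it stands.
- The arm moves only by the shell command python3 -m crank 'ROWS' [OPENING] [FORCE]. ROWS is a JSON object of lists of equal length, an entry for each row: "travel": the shift along the tool's x, y, z in units of 40 mm (1.0 is 40 mm), a list of three; "turn": the turn about the tool's z in rad. In form: {"travel": [[x, y, z], ...], "turn": [turn, ...]}. A call has 1 to 5 rows; each row is the pose to reach, as a shift and turn from the pose commanded when the call began, along the tool's axes at that moment; what a row does not reach only later rows make up. A row lasts 1/12 s, in which the tool goes at most 41.7 mm and 7.16 degrees, less where a joint would pass 70% of its speed; a pose out of reach is approached as far as the arm can. A call with a gripper value outside its range is refused whole. OPENING is the finger opening in mm, from 0 to 85.4, set as the call begins (- or left out, the last holds). The fingers move at their own pace and stop on an object; FORCE is the grip in N (left out, the last holds). Time passes only in rows, so rows that repeat a pose let the fingers close. It gives the time, the measured TCP pose, the force and the opening at its end, in the units of the state.
- get_state(): the state, without advancing time (a new reading comes with each control period).
- read_camera(name): name is "scene" or "top" or "wrist"; returns a dict with "image" (420x560x3 uint8, red, green, blue), "K" (3x3 intrinsics, pixels), "R" (3x3) and "t" (3): a world point X has camera coordinates R X + t. Camera axes: x right, y down, z forward; pixel columns grow to the right and rows downward; lengths in m; the calibration is good to about 2 mm. A picture is of the moment at which its call begins. There is no depth.
- hand_in(): hands the job in, once; it reports no verdict.
The state is a dict: "clock": time; "joint_pos": joint angles; "qvel": joint speeds; "tau": joint torques, N m; "tcp_pos": TCP position; "orientation": TCP orientation; "wrist_force": force on the tool from outside, world axes, zero at the start; "ft_torque": the same for the moment, N m; "finger_gap": finger opening in m.
Only numpy, scipy, OpenCV 4.12 (cv2) and the standard library are available. Lean on these libraries where they do the work, as an engineer would, in place of code of your own. Each camera call takes 0.05 s, during which the arm holds its last target. There are 200 camera calls.

## Working session

There is one attempt and no reset: what is moved stays moved. The work goes in short steps, Python scripts to look and compute and a shell command to move; the robot and the scene stay as the last step left them, time stands still between calls to the robot, and variables do not carry over. Pictures are saved under pics/ and viewed, about 8 in all and at most 12, crops included, and the job is handed in when it is done.

```bash
mkdir -p pics; ls; python3 - <<'E'
from workcell import *
import cv2
print(get_state())
for n in ("top","scene"):
    c=read_camera(n); cv2.imwrite(f"pics/{n}0.png",c["image"][:,:,::-1]); print(n,c["K"],c["R"],c["t"])
E
```

```text
pics
{'clock': 0.0, 'joint_pos': array([1.18441160e+00, 3.14024048e-01, 4.50078005e-02, 1.30358596e+00,
       3.07975619e-05, 1.43120501e+00]), 'qvel': array([-0.00077659,  0.00085344,  0.00044398,  0.00056519,  0.00041991,
       -0.00021127]), 'tau': array([-2.24022392e-04, -4.80628610e+01,  2.98530883e+01,  1.94159296e-02,
       -1.58665426e-05,  2.99879886e-06]), 'tcp_pos': array([0.14027923, 0.55712119, 0.23040719]), 'orientation': array([-2.49603909e-04,  1.23083755e-01,  9.92395876e-01, -8.67891444e-04]), 'wrist_force': array([ 0.60381865, -0.30733632, -0.52595666]), 'ft_torque': array([-0.03008338,  0.0058324 , -0.047336  ]), 'finger_gap': 0.08517665224612411}
top [[528.92732772   0.         279.44374745]
 [  0.         528.92732772 209.65293998]
 [  0.           0.           1.        ]] [[ 0.02324238 -0.99972763 -0.00210971]
 [-0.98967583 -0.02271006 -0.14151324]
 [ 0.14142679  0.00537703 -0.98993411]] [-0.02558808  0.4670508   1.44987266]
scene [[485.29067538   0.         278.95846084]
 [  0.         485.29067538 208.27658493]
 [  0.           0.           1.        ]] [[ 0.78141607  0.62397714 -0.00643865]
 [ 0.45020385 -0.57088189 -0.6865933 ]
 [-0.43209423  0.53361633 -0.7270132 ]] [-0.35398927 -0.1624726   1.51609482]
```

View pics/top0.png

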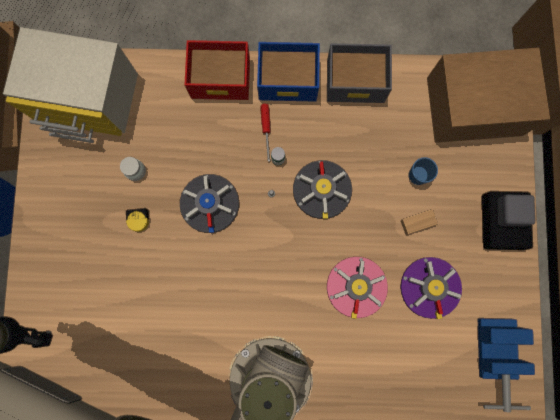

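View pics/scene0.png

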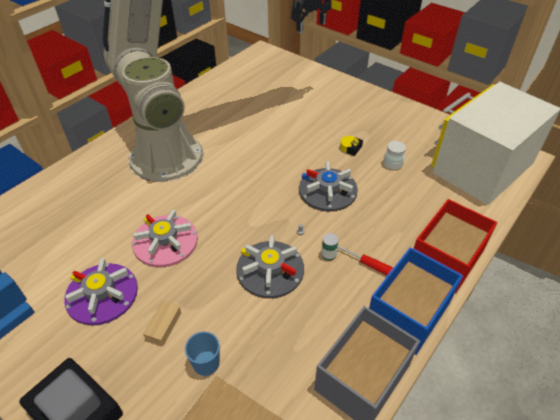

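Top view: the yellow-hub wheel is at about (323,187), with its red lobe at (321,167) and its pointer at (325,215). The red lobe is opposite the pointer, so it is three clicks short. The blue wheel is at (207,202), with the bolt at (270,192) and the tin at (278,155). Next I measure positions.

```bash
cat > h.py <<'E'
import cv2, numpy as np
from workcell import *
def ray(c,px,z):
    d=c["R"].T@np.linalg.solve(c["K"],[px[0],px[1],1.]); o=-c["R"].T@c["t"]
    return o+d*(z-o[2])/d[2]
def proj(c,X):
    p=c["K"]@(c["R"]@np.asarray(X,float)+c["t"]); return p[:2]/p[2]
def blobs(c,lo,hi,win=None,amin=6):
    hsv=cv2.cvtColor(c["image"],cv2.COLOR_RGB2HSV)
    m=cv2.inRange(hsv,lo,hi)
    if lo[0]==0: m|=cv2.inRange(hsv,(174,lo[1],lo[2]),(180,255,255))
    if win: k=np.zeros_like(m); k[win[1]:win[3],win[0]:win[2]]=1; m*=k
    n,_,s,ce=cv2.connectedComponentsWithStats(m)
    return [(s[i,4],ce[i].round(1)) for i in range(1,n) if s[i,4]>=amin]
Y=((20,120,100),(35,255,255)); RED=((0,150,80),(8,255,255))
E
python3 - <<'E'
from h import *
for n,w in (("top",(285,150,360,225)),("scene",(230,235,310,300))):
    c=read_camera(n)
    for a,p in blobs(c,*Y,w): print(n,"Y",a,p,ray(c,p,.057).round(4),ray(c,p,.028).round(4))
    for a,p in blobs(c,*RED,w): print(n,"R",a,p,ray(c,p,.049).round(4))
c=read_camera("top"); 
for nm,px,z in (("tin",(278,154),.06),("bolt",(270,193),.03),("blue",(207,201),.057)): print(nm,ray(c,px,z).round(3))
cv2.imwrite("pics/crop.png",cv2.resize(c["image"][140:240,250:380,::-1],None,fx=6,fy=6,interpolation=cv2.INTER_CUBIC))
E
```

```text
top Y 184 [323.2 185.9] [ 0.5335 -0.1348  0.057 ] [ 0.539  -0.1371  0.028 ]
top Y 34 [324.7 215.4] [ 0.451  -0.1399  0.057 ] [ 0.4549 -0.1422  0.028 ]
top R 48 [321.4 167.9] [ 0.5862 -0.1298  0.049 ]
scene Y 54 [244.2 252. ] [ 0.4762 -0.1641  0.057 ] [ 0.4597 -0.148   0.028 ]
scene Y 205 [269.5 256.3] [ 0.5329 -0.136   0.057 ] [ 0.5182 -0.1191  0.028 ]
scene R 109 [287.7 269. ] [ 0.587  -0.1339  0.049 ]
tin [ 0.621 -0.007  0.06 ]
bolt [0.515 0.013 0.03 ]
blue [0.484 0.186 0.057]
```

View pics/crop.png

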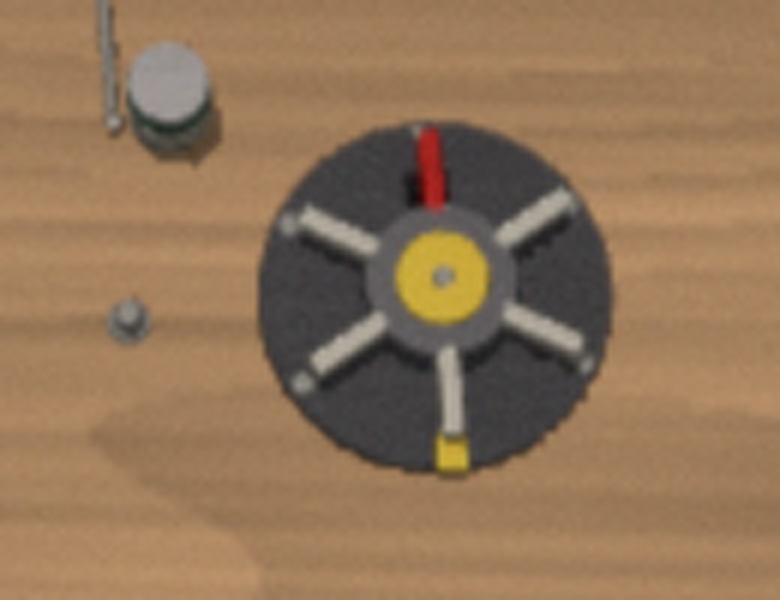

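```bash
python3 -m crank '{"travel":[[-0.7,-0.68,0],[-1.4,-1.36,0],[-2.1,-2.04,0],[-2.8,-2.72,0],[-3.5,-3.4,0]],"turn":[0,0,0,0,0]}' 0 20
python3 -m crank '{"travel":[[-0.7,-0.68,0],[-1.4,-1.36,0],[-2.1,-2.04,0],[-2.8,-2.72,0],[-3.5,-3.4,0]],"turn":[0,0,0,0,0]}'
```

```text
clock: 0.67
tcp_pos: [0.2434, 0.39, 0.2312]
orientation: [0.0, 0.123, 0.992, 0.0]
wrist_force: [0.6, -0.1, -0.4]
finger_gap: 0.0252
clock: 1.08
tcp_pos: [0.346, 0.2238, 0.2315]
orientation: [0.0, 0.123, 0.992, 0.0]
wrist_force: [1.0, 0.8, 0.5]
finger_gap: -0.0004
```

```bash
python3 -m crank '{"travel":[[-0.7,-0.68,0],[-1.4,-1.36,0],[-2.1,-2.04,0],[-2.8,-2.72,0],[-3.5,-3.4,0]],"turn":[0,0,0,0,0]}'
python3 -m crank '{"travel":[[-0.7,-0.68,0],[-1.4,-1.36,0],[-2.1,-2.04,0],[-2.8,-2.72,0],[-3.5,-3.4,0]],"turn":[0,0,0,0,0]}'
cat >> h.py <<'E'
A=np.array([.533,-.1355])
def units(P,s=None):
    from scipy.spatial.transform import Rotation
    s=s or get_state(); q=s["orientation"]
    M=Rotation.from_quat([q[1],q[2],q[3],q[0]]).as_matrix()
    return (M.T@(np.asarray(P)-s["tcp_pos"])/.04).round(2)
def at(deg,z,r=.062):
    return np.array([*(A+r*np.array([np.cos(np.radians(deg)),np.sin(np.radians(deg))])),z])
E
python3 - <<'E'
from h import *
print(get_state()["tcp_pos"],units(at(335,.10)),units(at(335,.036)))
E
```

```text
clock: 1.5
tcp_pos: [0.4487, 0.0574, 0.2315]
orientation: [0.0, 0.123, 0.992, 0.0]
wrist_force: [0.8, 0.2, 0.6]
finger_gap: 0.0001
clock: 1.92
tcp_pos: [0.5512, -0.1086, 0.2312]
orientation: [0.0, 0.123, 0.992, 0.0]
wrist_force: [1.1, 0.1, 0.4]
finger_gap: 0.0001
[ 0.55123074 -0.10864824  0.23116406] [-1.24 -1.05  3.28] [-1.24 -1.05  4.88]
```

Go above the gap at 335°, then look with the wrist and top cameras before lowering.

```bash
python3 -m crank '{"travel":[[-0.62,-0.52,0],[-1.24,-1.05,0.3],[-1.24,-1.05,1.0],[-1.24,-1.05,2.0],[-1.24,-1.05,3.1]],"turn":[0,0,0,0,0]}'
python3 - <<'E'
from h import *
c=read_camera("wrist"); im=c["image"].copy()
for a in range(5,365,60): cv2.circle(im,tuple(int(v) for v in proj(c,at(a,.051,.06))),4,(0,255,0),1)
for z in (.036,.051): cv2.circle(im,tuple(int(v) for v in proj(c,at(335,z))),5,(255,0,255),1)
cv2.circle(im,tuple(int(v) for v in proj(c,[*A,.057])),4,(0,0,255),1)
cv2.imwrite("pics/w1.png",im[:,:,::-1])
E
```

```text
clock: 2.33
tcp_pos: [0.5898, -0.161, 0.1092]
orientation: [0.002, 0.124, 0.992, -0.0]
wrist_force: [0.5, -0.6, -0.5]
finger_gap: -0.0002
```

View pics/w1.png

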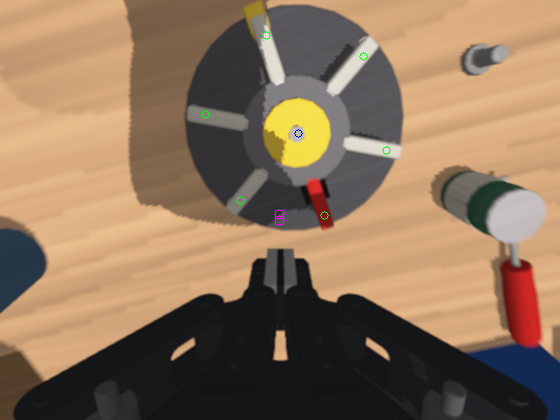

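The wrist view agrees with the model. The hub is at (297,132), the lobes sit under the green marks, and the target gap at (279,216) lies between red (322,205) and white (240,200). I lower in.

```bash
python3 -m crank '{"travel":[[0,0,0.5],[0,0,0.9],[0,0,1.3],[0,0,1.6],[0,0,1.8]],"turn":[0,0,0,0,0]}'
python3 -m crank '{"travel":[[0,0,0],[0,0,0]],"turn":[0,0]}'
python3 - <<'E'
from h import *
s=get_state(); print(s["tcp_pos"].round(4),s["wrist_force"].round(1))
for a in range(335,150,-6): print(a,units(at(a,.037),s))
E
```

```text
clock: 2.8
tcp_pos: [0.588, -0.1592, 0.037]
orientation: [-0.001, 0.123, 0.992, 0.0]
wrist_force: [-0.2, 0.3, 0.0]
finger_gap: 0.0001
clock: 2.97
tcp_pos: [0.5886, -0.1595, 0.0381]
orientation: [-0.0, 0.123, 0.992, 0.0]
wrist_force: [0.7, 0.1, -0.1]
finger_gap: -0.0003
[ 0.5886 -0.1595  0.0381] [ 0.7  0.1 -0.1]
335 [-0.03 -0.05  0.03]
329 [ 0.01 -0.21  0.03]
323 [ 0.07 -0.36  0.03]
317 [ 0.14 -0.51  0.03]
311 [ 0.22 -0.64  0.03]
305 [ 0.32 -0.77  0.03]
299 [ 0.43 -0.89  0.03]
293 [ 0.56 -0.99  0.03]
287 [ 0.69 -1.08  0.03]
281 [ 0.84 -1.16  0.03]
275 [ 0.99 -1.22  0.03]
269 [ 1.14 -1.27  0.03]
263 [ 1.3  -1.3   0.03]
257 [ 1.46 -1.31  0.03]
251 [ 1.63 -1.3   0.03]
245 [ 1.79 -1.28  0.03]
239 [ 1.94 -1.24  0.03]
233 [ 2.1  -1.19  0.03]
227 [ 2.24 -1.11  0.03]
221 [ 2.38 -1.03  0.03]
215 [ 2.51 -0.93  0.03]
209 [ 2.62 -0.82  0.03]
203 [ 2.73 -0.69  0.03]
197 [ 2.82 -0.56  0.03]
191 [ 2.9  -0.42  0.03]
185 [ 2.96 -0.27  0.03]
179 [ 3.   -0.11  0.03]
173 [3.03 0.05 0.03]
167 [3.04 0.21 0.03]
161 [3.04 0.37 0.03]
155 [3.02 0.53 0.03]
```

```bash
python3 -m crank '{"travel":[[0,-0.13,0],[0.01,-0.21,0],[0.03,-0.29,0],[0.07,-0.36,0],[0.1,-0.43,0]],"turn":[0,0,0,0,0]}'
python3 -m crank '{"travel":[[0.04,-0.08,0],[0.08,-0.15,0],[0.12,-0.21,0],[0.17,-0.28,0],[0.22,-0.34,0]],"turn":[0,0,0,0,0]}'
python3 - <<'E'
from h import *
s=get_state(); c=read_camera("top")
print(units(at(305,.037),s),units(at(290,.037),s),units(at(275,.037),s),[ (a,p,(ray(c,p,.049)[:2]-A).round(3)) for a,p in blobs(c,*RED,(285,150,360,225),3)])
E
```

```text
clock: 3.38
tcp_pos: [0.5809, -0.1753, 0.0382]
orientation: [0.001, 0.123, 0.992, 0.001]
wrist_force: [3.1, 4.1, 0.6]
finger_gap: -0.0002
clock: 3.8
tcp_pos: [0.5681, -0.1866, 0.0376]
orientation: [-0.0, 0.123, 0.992, -0.0]
wrist_force: [0.9, 0.4, 0.3]
finger_gap: -0.0005
[-0.01  0.01  0.01] [ 0.29 -0.26  0.01] [ 0.65 -0.44  0.01] []
```

```bash
python3 -m crank '{"travel":[[0.11,-0.12,0],[0.24,-0.22,0],[0.37,-0.31,0],[0.51,-0.38,0],[0.65,-0.44,0]],"turn":[0,0,0,0,0]}'
python3 - <<'E'
from h import *
s=get_state(); print(s["tcp_pos"].round(4),s["wrist_force"].round(1))
for a in range(275,150,-5): print(a,units(at(a,.037),s)[:2])
c=read_camera("wrist"); cv2.imwrite("pics/w2.png",c["image"][:,:,::-1])
E
```

```text
clock: 4.27
tcp_pos: [0.538, -0.1973, 0.0375]
orientation: [-0.0, 0.123, 0.992, -0.0]
wrist_force: [0.7, 0.6, -0.2]
finger_gap: -0.0001
[ 0.538  -0.1973  0.0375] [ 0.7  0.6 -0.2]
275 [-0.01  0.  ]
270 [ 0.12 -0.03]
265 [ 0.25 -0.06]
260 [ 0.39 -0.08]
255 [ 0.52 -0.08]
250 [ 0.66 -0.07]
245 [ 0.79 -0.05]
240 [ 0.92 -0.02]
235 [1.05 0.02]
230 [1.17 0.07]
225 [1.29 0.14]
220 [1.41 0.21]
215 [1.51 0.3 ]
210 [1.61 0.39]
205 [1.7  0.49]
200 [1.78 0.6 ]
195 [1.85 0.71]
190 [1.91 0.83]
185 [1.96 0.96]
180 [2.   1.09]
175 [2.03 1.22]
170 [2.04 1.36]
165 [2.05 1.49]
160 [2.04 1.63]
155 [2.02 1.76]
```

View pics/w2.png

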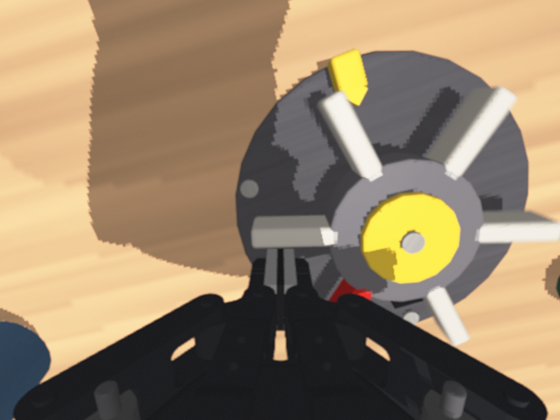

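One click is done: the red lobe has moved to (350,292), just behind the finger, and the pointer is at (350,75). The finger is mid-gap. I push the second click the same way.

```bash
python3 -m crank '{"travel":[[0.12,-0.03,0],[0.23,-0.05,0],[0.33,-0.07,0],[0.43,-0.08,0],[0.52,-0.08,0]],"turn":[0,0,0,0,0]}'
python3 -m crank '{"travel":[[0.1,0,0],[0.2,0.02,0],[0.31,0.04,0],[0.42,0.06,0],[0.53,0.1,0]],"turn":[0,0,0,0,0]}'
python3 -m crank '{"travel":[[0.1,0.05,0],[0.2,0.1,0],[0.3,0.16,0],[0.39,0.22,0],[0.47,0.28,0]],"turn":[0,0,0,0,0]}'
python3 - <<'E'
from h import *
s=get_state(); print(s["tcp_pos"].round(4),s["wrist_force"].round(1))
for a in range(215,150,-4): print(a,units(at(a,.037),s)[:2])
c=read_camera("scene"); im=c["image"][210:320,200:340,::-1]; cv2.imwrite("pics/s3.png",cv2.resize(im,None,fx=4,fy=4))
c=read_camera("wrist"); cv2.imwrite("pics/w3.png",c["image"][:,:,::-1])
E
```

```text
clock: 4.73
tcp_pos: [0.5199, -0.1954, 0.0381]
orientation: [0.002, 0.123, 0.992, 0.0]
wrist_force: [8.6, -1.5, -3.9]
finger_gap: -0.0003
clock: 5.15
tcp_pos: [0.4977, -0.1857, 0.0375]
orientation: [-0.0, 0.123, 0.992, 0.0]
wrist_force: [0.8, 0.1, -0.3]
finger_gap: -0.0002
clock: 5.57
tcp_pos: [0.4824, -0.17, 0.0375]
orientation: [-0.0, 0.123, 0.992, 0.0]
wrist_force: [0.5, -0.2, 0.2]
finger_gap: 0.0002
[ 0.4824 -0.17    0.0375] [ 0.5 -0.2  0.2]
215 [-0.   -0.03]
211 [0.08 0.05]
207 [0.15 0.13]
203 [0.22 0.21]
199 [0.28 0.3 ]
195 [0.34 0.39]
191 [0.39 0.49]
187 [0.43 0.59]
183 [0.46 0.69]
179 [0.49 0.79]
175 [0.51 0.9 ]
171 [0.53 1.01]
167 [0.53 1.11]
163 [0.53 1.22]
159 [0.52 1.33]
155 [0.5  1.44]
151 [0.48 1.54]
```

View pics/w3.png

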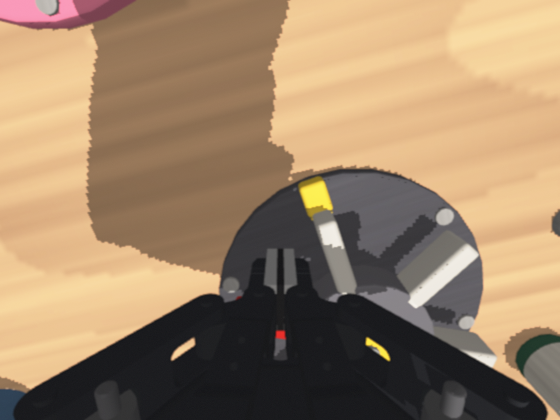

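The second click is done: a white lobe is at the pointer (316,195), and the red one is behind the finger at (280,335). I make the last click more slowly.

```bash
python3 -m crank '{"travel":[[0.06,0.03,0],[0.11,0.08,0],[0.15,0.13,0],[0.19,0.17,0],[0.22,0.21,0]],"turn":[0,0,0,0,0]}'
python3 -m crank '{"travel":[[0.04,0.06,0],[0.08,0.12,0],[0.12,0.18,0],[0.15,0.24,0],[0.18,0.31,0]],"turn":[0,0,0,0,0]}'
python3 -m crank '{"travel":[[0.02,0.07,0],[0.04,0.14,0],[0.06,0.21,0],[0.08,0.3,0],[0.1,0.4,0]],"turn":[0,0,0,0,0]}'
python3 -m crank '{"travel":[[0.02,0.1,0],[0.03,0.2,0],[0.03,0.3,0],[0.02,0.41,0],[0.0,0.5,0]],"turn":[0,0,0,0,0]}'
python3 - <<'E'
from h import *
s=get_state(); print(s["tcp_pos"].round(4),s["wrist_force"].round(1),units(at(155,.037),s))
c=read_camera("wrist"); cv2.imwrite("pics/w4.png",c["image"][:,:,::-1])
E
```

```text
clock: 6.08
tcp_pos: [0.4765, -0.1601, 0.0376]
orientation: [0.0, 0.123, 0.992, -0.0]
wrist_force: [0.6, -0.1, 0.7]
finger_gap: -0.0
clock: 6.5
tcp_pos: [0.473, -0.1468, 0.0379]
orientation: [0.001, 0.123, 0.992, -0.0]
wrist_force: [1.2, -0.8, 0.2]
finger_gap: 0.0001
clock: 6.92
tcp_pos: [0.4723, -0.1293, 0.0375]
orientation: [-0.0, 0.123, 0.992, 0.0]
wrist_force: [-0.4, -0.3, 0.1]
finger_gap: -0.0001
clock: 7.33
tcp_pos: [0.4775, -0.1099, 0.0376]
orientation: [-0.0, 0.123, 0.992, 0.0]
wrist_force: [-0.2, 0.3, 0.1]
finger_gap: -0.0003
[ 0.4775 -0.1099  0.0376] [-0.2  0.3  0.1] [0.02 0.01 0.01]
```

View pics/w4.png

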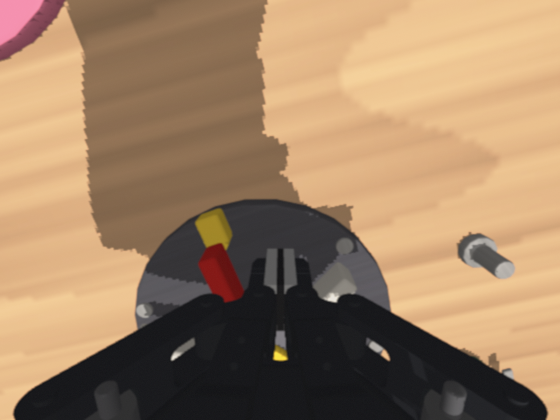

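The red lobe (220,270) is now in line with the yellow pointer (213,230), and the finger is free mid-gap. I lift straight up, back off and check.

```bash
python3 -m crank '{"travel":[[0,0,-0.4],[0,0,-1.0],[0,0,-2.0],[0,0,-3.0],[0,0,-4.0]],"turn":[0,0,0,0,0]}'
python3 -m crank '{"travel":[[0.3,0.7,0],[0.6,1.5,0],[0.9,2.3,0],[1.2,3.1,0],[1.5,3.9,0]],"turn":[0,0,0,0,0]}'
python3 -m crank '{"travel":[[0.3,0.7,0],[0.6,1.5,0],[0.9,2.3,0],[0.9,2.3,0],[0.9,2.3,0]],"turn":[0,0,0,0,0]}'
python3 - <<'E'
from h import *
c=read_camera("scene")
for a,p in blobs(c,*RED,(230,235,310,300)): d=ray(c,p,.049)[:2]-A; print("red",a,p,d.round(3),np.degrees(np.arctan2(d[1],d[0]))%360)
cv2.imwrite("pics/t5.png",c["image"][:,:,::-1])
c=read_camera("top")
for a,p in blobs(c,*RED,(285,150,360,225)): d=ray(c,p,.049)[:2]-A; print("red",a,p,d.round(3),np.degrees(np.arctan2(d[1],d[0]))%360)
E
```

```text
clock: 7.8
tcp_pos: [0.4769, -0.1102, 0.1991]
orientation: [-0.0, 0.123, 0.992, 0.0]
wrist_force: [1.0, -0.2, -0.3]
finger_gap: 0.0001
clock: 8.22
tcp_pos: [0.4571, 0.0567, 0.1979]
orientation: [0.0, 0.123, 0.992, 0.0]
wrist_force: [1.2, 0.2, -0.8]
finger_gap: 0.0003
clock: 8.63
tcp_pos: [0.4445, 0.1549, 0.1976]
orientation: [0.0, 0.121, 0.993, -0.0]
wrist_force: [-0.4, 0.2, -0.2]
finger_gap: 0.0
red 73 [251.2 249.4] [-0.053 -0.007] 187.81987469262944
red 55 [324.5 204.7] [-0.051 -0.004] 184.6465037317387
```

View pics/t5.png

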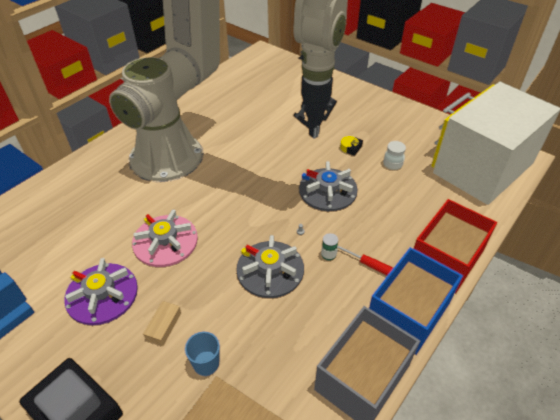

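The scene shows the red lobe (251,249) at the yellow pointer (244,252). The blue wheel (329,180) and the bystanders are where they were, and the gripper is clear in the air.

```bash
python3 -c "
from workcell import *
print(hand_in())"
```

```text
the job is handed in; nothing more can be done
None
```

The yellow tally is at full: its red lobe rests at the yellow pointer, and I have handed the job in. `hand_in()` gives no verdict, so the result rests on my own checks below.

**What I did:** The wheel started three clicks short. With the fingers shut, I lowered the tip between two lobes and moved it round the wheel clockwise, one click at a time, looking after each click. I then lifted it straight out.

**Last checks:**
- **Red lobe:** it measured at 184.6° in the top view and 187.8° in the scene view, against a pointer direction of about 185°. The two views differ by about 3°, inside the 8.6° (0.15 rad) allowed.
- **Blue wheel and bystanders:** they look unmoved in the last scene picture. I checked this by eye, not by measuring.
- **Force:** the highest wrist reading was about 9.5 N, during the second click. It was read only at the end of each call, so a brief higher peak could have gone unseen.
- **Time:** the clock was at about 8.7 s at hand-in, with the gripper clear of everything at about 0.2 m height.

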